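# Find the balance point of a heat-sink module on a domed stand

## Task

The repaired heat-sink module will hang from a single bracket, so its balance point has to be found. Pull the drawer of the blue cabinet well open by its handle, take the module out and gently balance it, flat side down, on top of the orange dome, so that it stays there level and still on its own; its end blocks weigh unlike amounts, so do not trust its middle to be the balance point. Leave the fan, the spool, the bottle and the mug round about standing where they are.

Things in the scene. Friction and masses are not known exactly. Their poses are not given: they have to be found in the camera images.
- cab_front (a point): middle of the upper front edge of the blue sheet-metal cabinet (240 deep, 260 wide, 150 high, fixed), 150 above the bench; its x points into the cabinet, y along the front, z up. Its one drawer opens towards -x and carries a plywood ramp on which the module lies, low end towards the drawer front
- drawer (a joint): drawer slide, m: 0 shut, 0.21 fully out; slides out along -x of cab_front, friction about 2 N. The front panel is 15 thick and stands before the cabinet's front face, its upper edge 134 above the bench; inside, the drawer is 225 wide with side walls reaching 62 above the bench
- drawer_handle (a point): middle of the drawer's steel bar handle, a round bar 110 long lying along the front (y), 35 in front of the drawer front and 109 above the bench; moves with the drawer
- module: heat-sink module, 150 (x) x 36 (y): finned bar 26 high, black end blocks 30 long, 32 high; flat underside. Origin mid-underside, z out of the top. Starts in the drawer on the ramp, rising 25 degrees to its +x, so z leans to the drawer front. 0.18 to 0.52 kg; hidden centre of mass on the centre line, 15 above the underside, between 22 to the -x and 35 to the +x side of the middle
- dome_top (a point): highest point of the orange rubber dome on the round balancing stand, 110 above the bench; the dome is a hemisphere of radius 55, on a steel column of the same radius and a round foot of radius 75. The stand is fixed
- fan: bystander: black square cooling fan lying flat, 80 x 80 x 25; origin at the centre of its underside
- spool: bystander: green spool standing on end, diameter 54, 42 high; origin at the centre of its underside
- flux: bystander: small amber bottle with a white cap, diameter 48, 110 high; origin at the centre of its underside
- mug: bystander: white mug, diameter 76, 85 high, with a handle; origin at the centre of its underside
Things that resemble listed ones, but are neither listed nor needed, are in the scene too. What is shaped like the part that bears dome_top but purple is not meant.

How it is judged:
By the outcome, as a careful person would: the job done as asked, in the order asked, and still so for the second after the job is handed in, with the robot touching nothing.
It also fails if it takes over 72 s, if anything falls off the work surface, if the arm or the gripper's body presses on something with over 40 N, if the wrist force passes 120 N, or if a joint passes its speed limit or range.

## Robot

A 6-joint arm with a two-finger parallel gripper is mounted at the origin on the work surface. World frame = base frame: x ahead of the robot, y to its left, z up, the work surface at z = 0. Lengths are in m, angles in degrees, forces in N, time in s.
With the tool pointing down it reaches from about 0.275 to 0.875 m from the base axis. Payload 12.5 kg.
Tool frame: the origin (TCP) lies at the centre of the arm's flange, where the gripper is bolted on; the fingertips stand 173 mm ahead of it and the grasp point (between the pads) lies 155 mm ahead of it (ctrl.hold_point_z is the distance from the TCP to the grasp point, in m); z points along the fingers, y is the line along which they close (so a half turn about z gives the same grasp; the last joint's range is limited). The gripper opens to 85 mm and grips with 20 to 120 N. Pads are 22 mm wide; open, the fingers measure 114 mm over their backs; the gripper's body (76 mm by 85 mm) begins 54 mm behind the grasp point. The pads swing forward as they close: fully open they stand 13 mm farther back than shut.
Start: joints at [-73.774, 20.094, 94.641, -0, 65.266, -4.847], TCP at [0.198, -0.513, 0.405] pointing down, gripper open.
Joint ranges: [-157.81, 157.81], [-45, 120.19], [0.68, 151.7], [-89.99, 269.99], [4.06, 180], [-164.3, 164.3]. Speed limits (degrees/s): [127.2, 127.2, 159.86, 180, 180, 180].

## Interface

Orientations are given as a 3x3 rotation matrix whose columns are the frame's x, y, z axes.
In Python, from rig import ctrl, optics gives the robot as it stands.
- The arm moves only by the shell command python3 -m pendant 'ROWS'. ROWS is JSON, a list of rows, each a list of 3 entries, a list of its own where there are three numbers: the shift along the tool's x, y, z in m, then the turn, a rotation vector about the tool's x, y, z in degrees, then the opening, from 0 (shut) to 1 (fully open). In form: [[[dx, dy, dz], [wx, wy, wz], fingers], ...]. A call has 1 to 5 rows; each row is the pose to reach, as a shift and turn from the pose commanded when the call began, along the tool's axes at that moment; what a row does not reach only later rows make up. A row lasts 1/10 s, in which the tool goes at most 50 mm and 8.59 degrees, less where a joint would pass 70% of its speed; a pose out of reach is approached as far as the arm can. A call with a gripper value outside its range is refused whole. The fingers move at their own pace and stop on an object; the grip force is fixed at half the most. Time passes only in rows, so rows that repeat a pose let the fingers close. It gives the time, the measured TCP pose, the force, the opening and the grip force at its end, in the units of the state.
- ctrl.observe(): the state, without advancing time (a new reading comes with each control period).
- optics.read_camera(name): name is "side" or "top" or "wrist"; returns the picture (420x560x3 uint8, red, green, blue); there is no depth.
- optics.camera_info(name): a dict with "fx", "fy", "cx", "cy" (pixels), "dist" ([k1, k2, p1, p2, k3] as OpenCV has them; the pictures are not rectified), "pose" (4x4, takes a point from camera to world coordinates); the wrist camera has in their place "tool_from_camera" (4x4, takes a point from camera to tool coordinates, whose origin is the TCP and whose axes are the flange's). Camera axes: x right, y down, z forward; pixel columns grow to the right and rows downward; lengths in m; the calibration is good to about 2 mm. A picture is of the moment at which its call begins: read the wrist's pose just before it. camera_info takes no time and is no camera call.
- ctrl.sign_off(): hands the job in; it is judged then, once.
The state is a dict: "t": time; "joints": joint angles; "dq": joint speeds; "effort": joint torques, N m; "position": TCP position; "eef_rot": TCP orientation; "ft_force": force on the tool from outside, world axes, zero at the start; "wrist_torque": the same for the moment, N m; "grip_width": opening from 0.0 (shut) to 1.0 (fully open); "grip_force": force on a finger pad.
Only numpy, scipy, OpenCV 4.12 (cv2) and the standard library are available. Lean on these libraries where they do the work, as an engineer would, in place of code of your own. Each camera call takes 0.05 s, during which the arm holds its last target. There are 200 camera calls.

## Working session

There is one attempt and no reset: what is moved stays moved. The work goes in short steps, Python scripts to look and compute and a shell command to move; the robot and the scene stay as the last step left them, time stands still between calls to the robot, and variables do not carry over. Pictures are saved under pics/ and viewed, at most 11 in all, crops included, and the job is handed in when it is done.

```bash
ls; mkdir -p pics
python3 - <<'E'
from rig import ctrl, optics
import cv2
s=ctrl.observe(); print(s)
for n in("side","top","wrist"):
    im=optics.read_camera(n); cv2.imwrite(f"pics/{n}0.png",im[:,:,::-1])
    print(n,optics.camera_info(n))
E
```

```text
pics
{'t': 0.0, 'joints': array([-7.37741065e+01,  2.01251883e+01,  9.46782441e+01,  6.11669127e-04,
        6.52668012e+01, -4.84793519e+00]), 'dq': array([-0.08464967, -0.04029617,  0.08181162,  0.02722737, -0.03971298,
       -0.02070729]), 'effort': array([ 2.29218340e-04, -5.06102479e+01, -2.91404182e+01, -6.55297094e-05,
        4.54046123e-03, -8.73851008e-06]), 'position': array([ 0.19774408, -0.51307692,  0.40414158]), 'eef_rot': array([[ 9.33119502e-01,  3.59566244e-01, -3.33211193e-04],
       [ 3.59566380e-01, -9.33118763e-01,  1.17968975e-03],
       [ 1.13250996e-04, -1.22060305e-03, -9.99999249e-01]]), 'ft_force': array([ 0.2678695 , -0.22965503, -0.06118602]), 'wrist_torque': array([-0.01139676, -0.03635382,  0.0219323 ]), 'grip_force': 0.0, 'grip_width': 1.0014469113416031}
side {'fx': 510.18319069386143, 'fy': 510.18319069386143, 'cx': 289.4894791417283, 'cy': 214.95195875648017, 'dist': array([-0.15531374,  0.        ,  0.        ,  0.        ,  0.        ]), 'pose': array([[-0.9998585 , -0.00181968,  0.01672334,  0.56224353],
       [-0.01495396,  0.55146302, -0.8
[... 440 characters left out ...]
92381 , -0.11288027],
       [ 0.011465  , -0.07919301, -0.99679337,  1.12548972],
       [ 0.        ,  0.        ,  0.        ,  1.        ]])}
wrist {'fx': 360.41774255176165, 'fy': 360.41774255176165, 'cx': 279.65909323437114, 'cy': 206.04224974645635, 'dist': array([-0.04643626,  0.        ,  0.        ,  0.        ,  0.        ]), 'tool_from_camera': array([[ 2.71082642e-04, -9.64532260e-01, -2.63964857e-01,
         6.70011354e-02],
       [ 9.99999813e-01,  4.06335964e-04, -4.57794104e-04,
         9.61958520e-05],
       [ 5.48815597e-04, -2.63964683e-01,  9.64532190e-01,
         3.02884733e-02],
       [ 0.00000000e+00,  0.00000000e+00,  0.00000000e+00,
         1.00000000e+00]])}
```

View pics/side0.png

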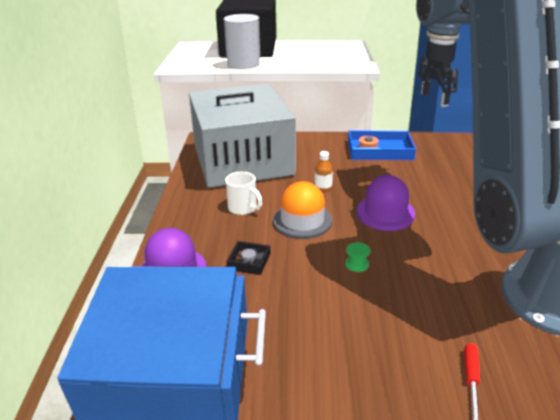

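View pics/top0.png

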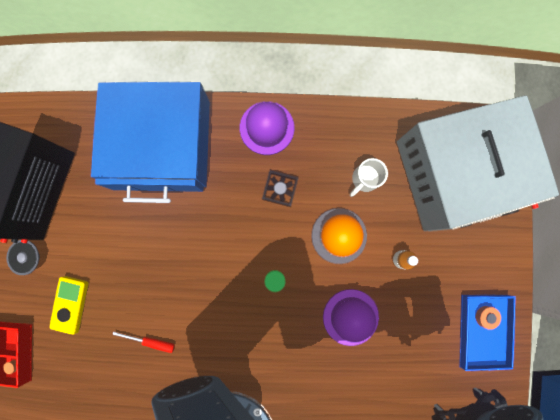

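The side view shows the cabinet lower left with the handle at about (255,337) and the orange dome at (303,200). In the top view (up = +x, left = +y) the cabinet front edge is near row 180, the handle bar runs (125–169, 200) and the orange dome is at (343,236).

```bash
cat > h.py <<'E'
import numpy as np, cv2
from rig import ctrl, optics
def ray(n,uv,T=None):
    i=optics.camera_info(n); K=np.array([[i['fx'],0,i['cx']],[0,i['fy'],i['cy']],[0,0,1]])
    if n=="wrist":
        P=np.eye(4) if T is None else T; P=P@i['tool_from_camera']
    else: P=i['pose']
    p=cv2.undistortPoints(np.float64(uv).reshape(-1,1,2),K,i['dist']).reshape(-1,2)
    d=np.c_[p,np.ones(len(p))]@P[:3,:3].T
    return P[:3,3],d/np.linalg.norm(d,axis=1)[:,None]
def plane(n,uv,z,T=None):
    o,d=ray(n,uv,T); return o+d*((z-o[2])/d[:,2])[:,None]
def tri(a,b):
    A=0;B=0
    for o,d in(a,b):
        M=np.eye(3)-np.outer(d,d);A=A+M;B=B+M@o
    p=np.linalg.solve(A,B); return p,[np.linalg.norm((np.eye(3)-np.outer(d,d))@(p-o))*1e3 for o,d in(a,b)]
def pose():
    s=ctrl.observe();T=np.eye(4);T[:3,:3]=s['eef_rot'];T[:3,3]=s['position'];return s,T
def proj(n,X,T=None):
    i=optics.camera_info(n); K=np.array([[i['fx'],0,i['cx']],[0,i['fy'],i['cy']],[0,0,1]])
    P=np.linalg.inv((T@i['tool_from_camera']) if n=="wrist" else i['pose'])
    return cv2.projectPoints(np.float64(X).reshape(-1,1,3),cv2.Rodrigues(P[:3,:3])[0],P[:3,3],K,i['dist'])[0].reshape(-1,2)
E
python3 - <<'E'
from h import *
np.set_printoptions(precision=4,suppress=True)
im={n:cv2.imread(f"pics/{n}0.png") for n in("side","top")}
hsv={n:cv2.cvtColor(im[n],cv2.COLOR_BGR2HSV) for n in im}
def blobs(n,lo,hi,amin=60):
    m=cv2.inRange(hsv[n],lo,hi); k,l,s,c=cv2.connectedComponentsWithStats(m)
    return [(c[i].round(1),s[i]) for i in range(1,k) if s[i][4]>amin],l
# orange dome
for n in im:
    m=cv2.inRange(hsv[n],(8,170,140),(25,255,255))
    b,_=blobs(n,(8,170,140),(25,255,255),300)
    print(n,'orange',b)
    b,_=blobs(n,(100,150,60),(125,255,255),800); print(n,'blue',b)
# top blue contour
m=cv2.inRange(hsv['top'],(100,150,60),(125,255,255)); m[:, :80]=0; m[:,300:]=0
c=max(cv2.findContours(m,0,2)[0],key=cv2.contourArea)
print(cv2.approxPolyDP(c,4,True).reshape(-1,2).tolist())
m=cv2.inRange(hsv['top'],(0,0,170),(180,60,255)); 
sub=np.argwhere(m[182:210,110:190]); 
for r in range(182,210):
    x=np.where(m[r,100:200])[0]; 
    if len(x):print(r,x.min()+100,x.max()+100,len(x))
m=cv2.inRange(hsv['side'],(0,0,150),(180,70,255))
for r in range(305,368,3):
    x=np.where(m[r,230:280])[0]
    if len(x):print('s',r,x+230)
E
```

```text
side orange [(array([302.5, 198.2]), array([ 280,  180,   51,   35, 1173], dtype=int32))]
side blue [(array([445.8,  92.6]), array([ 410,   24,   63,  107, 3430], dtype=int32)), (array([382.8, 145.5]), array([ 349,  131,   66,   28, 1456], dtype=int32)), (array([158.4, 346.2]), array([   59,   266,   187,   154, 24662], dtype=int32))]
top orange [(array([341.9, 235.1]), array([ 321,  215,   42,   42, 1344], dtype=int32))]
top blue [(array([146.7, 135.1]), array([   91,    83,   111,   107, 10907], dtype=int32)), (array([487. , 334.6]), array([ 460,  295,   55,   76, 3407], dtype=int32)), (array([550.4, 397.4]), array([540, 375,  20,  45, 811], dtype=int32))]
[[100, 83], [91, 174], [96, 183], [112, 188], [130, 184], [161, 189], [166, 184], [198, 189], [199, 83]]
186 127 165 4
187 127 166 6
188 127 166 6
189 127 166 6
190 127 166 6
191 127 166 6
192 127 166 6
193 127 166 7
194 127 166 7
195 127 166 7
196 127 166 7
197 127 166 8
198 123 166 38
199 123 169 47
200 123 169 47
201 123 170 48
202 136 169 34
s 311 [259 260 261 262 263 264 265]
s 314 [241 242 243 244 245 246 247 248 249 250 25
[... 238 characters left out ...]
3 264]
s 326 [257 258 259 260 261 262 263 264]
s 329 [257 258 259 260 261 262 263 264]
s 332 [257 258 259 260 261 262 263 264]
s 335 [257 258 259 260 261 262 263 264]
s 338 [256 257 258 259 260 261 262 263]
s 341 [256 257 258 259 260 261 262 263]
s 344 [256 257 258 259 260 261 262 263]
s 347 [256 257 258 259 260 261 262 263]
s 350 [256 257 258 259 260 261 262 263]
s 353 [255 256 257 258 259 260 261 262]
s 356 [236 237 238 239 240 241 242 243 244 245 246 247 248 249 250 251 252 253
 254 255 256 257 258 259 260 261 262]
s 359 [236 237 238 239 240 241 242 243 244 245 246 247 248 249 250 251 252 253
 254 255 256 257 258 259 260 261 262]
s 362 [255 256 257 258 259 260 261 262]
s 365 [257 258 259]
```

```bash
python3 -c "
import cv2
a=cv2.imread('pics/top0.png')[70:215,80:220];b=cv2.imread('pics/side0.png')[255:400,70:290]
a=cv2.resize(a,None,fx=3,fy=3);b=cv2.resize(b,None,fx=1.7,fy=1.7)
import numpy as np
h=max(a.shape[0],b.shape[0]);p=lambda x:cv2.copyMakeBorder(x,0,h-x.shape[0],0,0,0)
cv2.imwrite('pics/c1.png',np.hstack([p(a),p(b)]))"
```

```text
(no output)
```

View pics/c1.png

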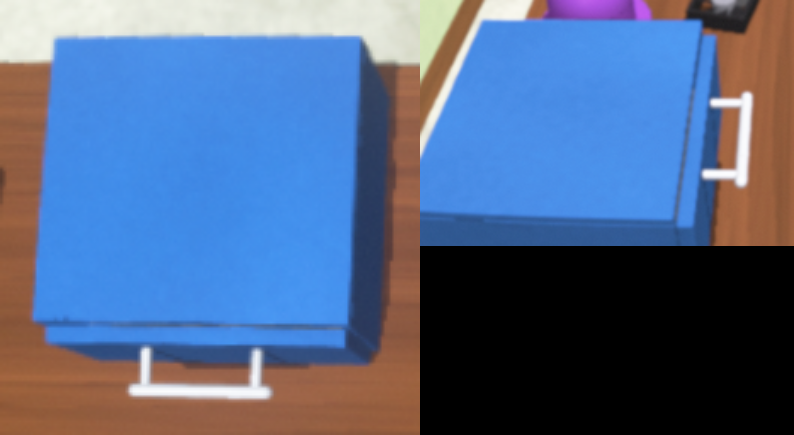

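The zoomed crop shows the lid's corners at top-view pixels (99,82.7), (200.3,82.3), (196,178.3), (91,177.3), and the bar ends at (123,200) and (170.3,201).

Run:
```python
from h import *
np.set_printoptions(precision=4,suppress=True)
c=plane('top',[(99,82.7),(200.3,82.3),(196,178.3),(91,177.3)],.15); print(c)
print('front mid',c[2:].mean(0),'w',np.linalg.norm(c[2]-c[3]),'yaw y',np.degrees(np.arctan2(*(c[3]-c[2])[[1,0]]))-90)
h=plane('top',[(123,199.8),(170,200.6)],.109); print('h',h,h.mean(0),np.linalg.norm(h[0]-h[1]))
hs=plane('side',[(261.5,314),(258.5,361)],.109); print('hs',hs,hs.mean(0))
# side bar ends corner
print('lid side',plane('side',[(236,267),(232,331)],.15)) 
im={n:cv2.imread(f"pics/{n}0.png") for n in("side","top")}
hs={n:cv2.cvtColor(im[n],cv2.COLOR_BGR2HSV) for n in im}
C={}
for n in im:
    m=cv2.inRange(hs[n],(5,150,110),(25,255,255));k,l,s,cc=cv2.connectedComponentsWithStats(m)
    i=max((i for i in range(1,k)if abs(cc[i][0]-(342 if n=='top' else 302))<15),key=lambda i:s[i][4]); print(n,s[i])
    C[n]=(l==i)
# sphere centre: top silhouette circle
p=cv2.minEnclosingCircle(np.argwhere(C['top'])[:,::-1].astype(np.float32)); print(p)
print('dome c from top z=.055',plane('top',[p[0]],.055))
s=np.argwhere(C['side']); 
r0=s[:,0].min(); print('side apex row',r0, 'x range',s[:,1].min(),s[:,1].max())
```

```text
[[0.9125 0.3351 0.15  ]
 [0.9149 0.0793 0.15  ]
 [0.6771 0.0772 0.15  ]
 [0.6737 0.3348 0.15  ]]
front mid [0.6754 0.206  0.15  ] w 0.2576626032050884 yaw y 0.7600293498052082
h [[0.6251 0.2664 0.109 ]
 [0.6263 0.1473 0.109 ]] [0.6257 0.2069 0.109 ] 0.11910854104047237
hs [[0.6245 0.1585 0.109 ]
 [0.6232 0.2626 0.109 ]] [0.6239 0.2106 0.109 ]
lid side [[0.6733 0.0818 0.15  ]
 [0.664  0.2382 0.15  ]]Traceback (most recent call last):
  File "<stdin>", line 14, in <module>
ValueError: max() iterable argument is empty
```

```bash
cat >> h.py <<'E'
from scipy.spatial.transform import Rotation as Ro
def down(yaw,pitch=0):
    "tool x at yaw; pitch tilts tool z forward (towards tool x)"
    y=np.radians(yaw);p=np.radians(pitch);X=np.array([np.cos(y),np.sin(y),0]);Z=np.array([0,0,-1.])
    z=Z*np.cos(p)+X*np.sin(p);x=X*np.cos(p)-Z*np.sin(p)
    return np.c_[x,np.cross(z,x),z]
def to(tcp,R):
    s,T=pose(); print('shift',(T[:3,:3].T@(np.array(tcp)-T[:3,3])).round(4),'turn',np.degrees(Ro.from_matrix(T[:3,:3].T@R).as_rotvec()).round(2))
E
python3 - <<'E'
from h import *
np.set_printoptions(precision=4,suppress=True)
im={n:cv2.imread(f"pics/{n}0.png") for n in("side","top")}
for n,(u,v) in dict(top=(342,235),side=(302,198)).items():
    m=cv2.inRange(cv2.cvtColor(im[n],cv2.COLOR_BGR2HSV),(5,150,110),(25,255,255))
    w=np.zeros_like(m); w[v-40:v+40,u-40:u+40]=m[v-40:v+40,u-40:u+40]
    c=max(cv2.findContours(w,0,1)[0],key=cv2.contourArea); x,y,a,b=cv2.boundingRect(c)
    print(n,x,y,a,b)
    if n=='top': q=cv2.minEnclosingCircle(c)[0]; print(q,plane(n,[q],.055)) 
    else:
        u0=x+(a-1)/2
        k=plane(n,[(u0,y+a/2)],.055);print('side',k)
to((.60,.208,.405),down(90.7))
E
python3 -m pendant '[[[0.635,-0.528,0],[0,0,-69.6],0.35],[[0.635,-0.528,0],[0,0,-69.6],0.35],[[0.635,-0.528,0],[0,0,-69.6],0.35],[[0.635,-0.528,0],[0,0,-69.6],0.35],[[0.635,-0.528,0],[0,0,-69.6],0.35]]'
python3 -c "
from h import *
to((.60,.208,.405),down(90.7))"
```

```text
top 302 195 80 80
(341.5, 234.5) [[ 0.5564 -0.2854  0.055 ]]
side 262 158 80 80
side [[ 0.5535 -0.3094  0.055 ]]
shift [ 0.6346 -0.5282 -0.0002] turn [ -0.04  -0.03 -69.62]
t: 0.65
position: [0.3201, -0.2931, 0.4046]
eef_rot: [[0.433, 0.902, 0.0], [0.902, -0.433, 0.0], [0.0, 0.0, -1.0]]
ft_force: [-0.1, -0.3, 1.1]
grip_width: 0.352
grip_force: 0.0
shift [ 5.728e-01  3.560e-02 -3.000e-04] turn [  0.    -0.   -26.33]
```

```bash
python3 -m pendant '[[[0.573,0.036,0],[0,0,-26.3],0.35],[[0.573,0.036,0],[0,0,-26.3],0.35],[[0.573,0.036,0],[0,0,-26.3],0.35],[[0.573,0.036,0],[0,0,-26.3],0.35],[[0.573,0.036,0],[0,0,-26.3],0.35]]'
python3 -c "
from h import *
to((.60,.208,.405),down(90.7))"
```

```text
t: 1.15
position: [0.4435, -0.0754, 0.4048]
eef_rot: [[-0.007, 1.0, 0.0], [1.0, 0.007, -0.0], [-0.0, 0.0, -1.0]]
ft_force: [0.6, -1.4, 0.6]
grip_width: 0.35
grip_force: 0.0
shift [ 2.824e-01  1.584e-01 -2.000e-04] turn [ 0.02  0.01 -0.32]
```

```bash
python3 -m pendant '[[[0.282,0.158,0],[0,0,0],0.35],[[0.282,0.158,0],[0,0,0],0.35],[[0.282,0.158,0],[0,0,0],0.35],[[0.282,0.158,0],[0,0,0],0.35],[[0.282,0.158,0],[0,0,0],0.35]]' >/dev/null
python3 -m pendant '[[[0.072,0.04,0],[0,0,0],0.35],[[0.072,0.04,0],[0,0,0],0.35],[[0.072,0.04,0],[0,0,0],0.35]]'
python3 - <<'E'
from h import *
np.set_printoptions(precision=4,suppress=True)
s,T=pose(); im=optics.read_camera('wrist'); cv2.imwrite('pics/w1.png',im[:,:,::-1])
print(proj('wrist',[[.625,.208,.109],[.625,.153,.109],[.625,.263,.109]],T))
to((.625,.208,.264),down(90.7))
m=cv2.inRange(cv2.cvtColor(im,cv2.COLOR_RGB2HSV),(0,0,185),(180,45,255)); cv2.imwrite('pics/m.png',m)
k,l,st,c=cv2.connectedComponentsWithStats(m)
for i in range(1,k):
    if st[i][4]>150: print(st[i],c[i])
E
```

```text
t: 1.95
position: [0.6042, 0.2169, 0.4037]
eef_rot: [[-0.009, 1.0, -0.0], [1.0, 0.009, 0.0], [0.0, -0.0, -1.0]]
ft_force: [-0.2, -0.5, -0.1]
grip_width: 0.35
grip_force: 0.0
[[306.6572 210.7417]
 [304.6235 276.4253]
 [308.8187 137.7449]]
shift [-0.0073  0.0215  0.1397] turn [-0.06  0.02 -0.23]
[ 301  129   58  154 2468] [313.6609 191.235 ]
```

View pics/w1.png

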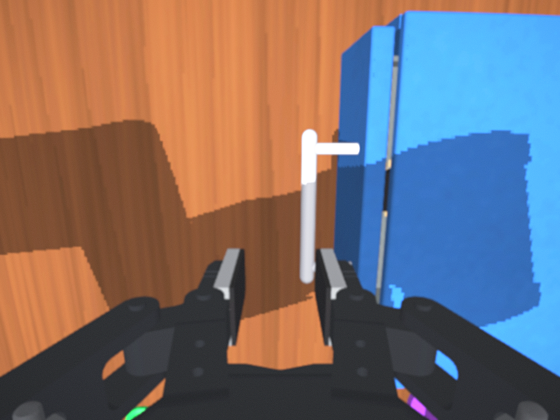

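The wrist view shows the bar at column 308, rows 130–283, within about 1 mm of its predicted place, clear between the fingers after a 22 mm shift.

```bash
python3 -m pendant '[[[-0.007,0.0225,0],[0,0,0],0.28],[[-0.007,0.0225,0],[0,0,0],0.28],[[-0.007,0.0225,0.05],[0,0,0],0.28],[[-0.007,0.0225,0.09],[0,0,0],0.28],[[-0.007,0.0225,0.09],[0,0,0],0.28]]'
python3 - <<'E'
from h import *
np.set_printoptions(precision=4,suppress=True)
s,T=pose(); im=optics.read_camera('wrist'); 
print(proj('wrist',[[.626,.208,.109]],T))
m=cv2.inRange(cv2.cvtColor(im,cv2.COLOR_RGB2HSV),(0,0,130),(180,50,255))
for r in range(100,320,20):
    x=np.where(m[r,240:400])[0]+240
    if len(x):print(r,x.min(),x.max(),len(x))
to((.626,.208,.262),down(90.7))
E
```

```text
t: 2.5
position: [0.6242, 0.2056, 0.3095]
eef_rot: [[-0.005, 1.0, -0.01], [1.0, 0.005, -0.002], [-0.002, -0.01, -1.0]]
ft_force: [0.9, -0.5, 0.3]
grip_width: 0.283
grip_force: 0.0
[[286.6041 239.5079]]
120 276 296 21
140 275 364 90
160 275 298 24
180 275 297 23
200 275 297 23
220 276 298 23
240 276 297 22
260 240 328 39
280 276 334 36
300 276 297 22
shift [0.002  0.001  0.0512] turn [-0.26  0.07 -0.4 ]
```

```bash
python3 -m pendant '[[[0.002,0.001,0.025],[0,0,0],0.28],[[0.002,0.001,0.048],[0,0,0],0.28],[[0.002,0.001,0.048],[0,0,0],0.28],[[0.002,-0.005,0.048],[0,0,0],0.28],[[0.002,-0.012,0.048],[0,0,0],0.28]]'
python3 -m pendant '[[[0,-0.012,0],[0,0,0],0.28],[[0,-0.027,0],[0,0,0],0.28],[[0,-0.042,0],[0,0,0],0.28],[[0,-0.057,0],[0,0,0],0.28],[[0,-0.072,0],[0,0,0],0.28]]'
python3 -m pendant '[[[0,-0.015,0],[0,0,0],0.28],[[0,-0.030,0],[0,0,0],0.28],[[0,-0.045,0],[0,0,0],0.28],[[0,-0.06,0],[0,0,0],0.28],[[0,-0.072,0],[0,0,0],0.28]]'
python3 -m pendant '[[[0,-0.013,0],[0,0,0],0.28],[[0,-0.025,0],[0,0,0],0.28],[[0,-0.035,0],[0,0,0],0.28],[[0,-0.044,0],[0,0,0],0.28],[[0,-0.05,0],[0,0,0],0.28]]'
python3 - <<'E'
from h import *
im=optics.read_camera('top'); cv2.imwrite('pics/top1.png',im[:,:,::-1])
s,T=pose();print(s['position'],s['ft_force'])
E
```

```text
t: 3.05
position: [0.6143, 0.2087, 0.2694]
eef_rot: [[-0.006, 1.0, 0.004], [1.0, 0.006, 0.001], [0.001, 0.004, -1.0]]
ft_force: [4.5, -0.8, 2.9]
grip_width: 0.279
grip_force: 2.2
t: 3.55
position: [0.5416, 0.2082, 0.269]
eef_rot: [[-0.006, 1.0, 0.004], [1.0, 0.006, 0.001], [0.001, 0.004, -1.0]]
ft_force: [3.9, -1.8, 1.7]
grip_width: 0.282
grip_force: 1.4
t: 4.05
position: [0.4694, 0.2079, 0.2685]
eef_rot: [[-0.006, 1.0, 0.003], [1.0, 0.006, 0.001], [0.001, 0.003, -1.0]]
ft_force: [3.0, -0.5, 1.5]
grip_width: 0.284
grip_force: 1.3
t: 4.55
position: [0.4192, 0.2075, 0.2668]
eef_rot: [[-0.006, 1.0, -0.0], [1.0, 0.006, 0.0], [0.0, -0.0, -1.0]]
ft_force: [2.5, -0.5, 1.3]
grip_width: 0.275
grip_force: 1.1
[0.41862808 0.20748024 0.26657828] [0.34337162 0.27196044 0.33409561]
```

```bash
python3 -m pendant '[[[0,0,-0.03],[0,0,0],0.28],[[0,0,-0.08],[0,0,0],0.28],[[0,0.02,-0.13],[0,0,-5],0.6],[[0,0.06,-0.18],[0,0,-13],0.8],[[0,0.08,-0.19],[0,0,-21],1]]'
python3 -m pendant '[[[0,0,0],[0,0,-69],1],[[0,0,0],[0,0,-69],1],[[0,0,0],[0,0,-69],1],[[0,0,0],[0,0,-69],1],[[0,0,0],[0,0,-69],1]]' >/dev/null
python3 -m pendant '[[[0,0,0],[0,0,-26],1],[[0,0,0],[0,0,-26],1],[[0,0,0],[0,0,-26],1],[[0,0,0],[0,0,-26],1],[[0,0,0],[0,0,-26],1]]'
python3 - <<'E'
from h import *
s,T=pose(); np.savetxt('T2.txt',T); im=optics.read_camera('wrist'); cv2.imwrite('pics/w2.png',im[:,:,::-1]); t=optics.read_camera('top'); cv2.imwrite('pics/top2.png',t[:,:,::-1])
print(s['position'],s['joints'])
E
```

```text
t: 5.1
position: [0.5005, 0.208, 0.4601]
eef_rot: [[-0.37, 0.929, 0.003], [0.929, 0.37, 0.001], [-0.0, 0.003, -1.0]]
ft_force: [1.8, 1.2, -0.8]
grip_width: 0.781
grip_force: 0.0
t: 6.1
position: [0.4999, 0.208, 0.4564]
eef_rot: [[-1.0, -0.001, -0.001], [-0.001, 1.0, -0.0], [0.001, -0.0, -1.0]]
ft_force: [0.1, 0.5, 0.4]
grip_width: 0.999
grip_force: 0.0
[0.49990148 0.2080049  0.45637776] [ 1.76641531e+01  1.64040046e+01  9.22062314e+01  6.07266774e-03
  7.14454517e+01 -7.24114185e+01]
```

View pics/w2.png

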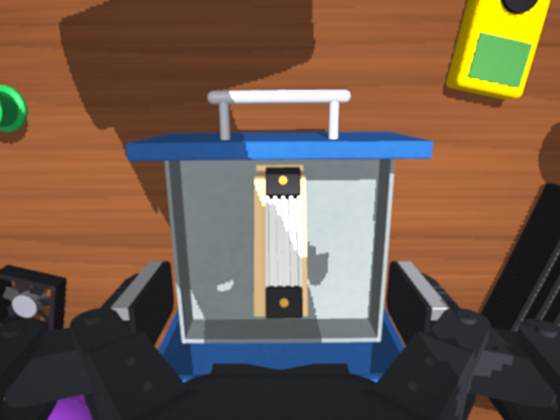

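The wrist view shows the open drawer with the module along x: yellow dots on its end blocks at about (283,181) low end and (284,303) high end, and the near empty drawer around it.

```bash
cat > mod.py <<'E'
from h import *
from scipy.optimize import least_squares
def Rm(yaw,pit=25):  # module frame: x rises pit deg
    return Ro.from_euler('zy',[yaw,-pit],degrees=True).as_matrix()
def dots(im,box):
    m=cv2.inRange(cv2.cvtColor(im,cv2.COLOR_BGR2HSV),(20,120,120),(35,255,255)); k,l,s,c=cv2.connectedComponentsWithStats(m)
    x0,y0,x1,y1=box
    return [(c[i].round(2),s[i].tolist()) for i in range(1,k) if s[i][4]>8 and x0<c[i][0]<x1 and y0<c[i][1]<y1]
def fit(low,high,T):
    uv=np.array([low,high])
    f=lambda p:(proj('wrist',p[:3]+(Rm(p[3])@np.array([[-60,0,32],[60,0,32]]).T/1e3).T,T)-uv).ravel()
    r=least_squares(f,[.56,.208,.06,0],x_scale=[.01,.01,.01,1]); return r.x,r.fun
E
python3 - <<'E'
from mod import *
np.set_printoptions(precision=4,suppress=True)
im=cv2.imread('pics/w2.png');T=np.loadtxt('T2.txt')
print(dots(im,(255,150,315,330)))
p,f=fit((283,180.7),(284,303),T);print(p,f)
print(proj('wrist',[[.44,.208,.109]],T))
for n in [(-75,18,32),(-75,-18,32),(75,18,32),(75,-18,32),(-45,18,32),(45,18,32)]: print(n,proj('wrist',p[:3]+Rm(p[3])@np.array(n)/1e3,T))
g=cv2.cvtColor(im,cv2.COLOR_BGR2GRAY)
for c in (272,283,294): print(c,''.join('#' if v<60 else '.' for v in g[160:325,c]))
for r in (176,188,296,310): print(r,np.where(g[r,250:320]<60)[0]+250)
E
```

```text
[(array([282.57, 179.67]), [279, 176, 8, 8, 49]), (array([283.36, 302.18]), [281, 300, 6, 6, 11])]
[0.5722 0.212  0.0649 0.4443] [-0. -0.  0. -0.]
[[279.6312 116.1317]]
(-75, 18, 32) [[300.5782 166.2449]]
(-75, -18, 32) [[265.1762 166.4539]]
(75, 18, 32) [[303.0694 319.0125]]
(75, -18, 32) [[265.1819 319.2841]]
(-45, 18, 32) [[301.0776 195.1597]]
(45, 18, 32) [[302.5759 286.8807]]
272 ........#######...................##...........................................................................................###############################.......
283 ........######..................................................................................................................#########...........##########.......
294 ........#######...................###..........................................................................................##############################........
176 []
188 []
296 [267 268 269 270 271 272 273 274 275 276 277 278 279 280 281 282 283 284
 285 286 287 288 289 290 291 292 293 294 295 296 297 298 299 300]
310 [267 268 269 270 271 272 273 274 275 276 277 278 279 280 281 282 283 284
 285 286 287 288 289 290 291 292 293 294 295 296 297 298 299 300 301]
```

```bash
for i in 1; do :; done
python3 -m pendant '[[[0,0,0],[0,0,90],1],[[0,0,0],[0,0,90],1],[[0,0,0],[0,0,90],1],[[0,0,0],[0,0,90],1],[[0,0,0],[0,0,90],1]]' >/dev/null
python3 -m pendant '[[[0,0,0],[0,0,90],1],[[0,0,0],[0,0,90],1],[[0,0,0],[0,0,90],1],[[0,0,0],[0,0,90],1],[[0,0,0],[0,0,90],1]]' >/dev/null
python3 -m pendant '[[[0,0,0],[0,0,90],1],[[0,0,0],[0,0,90],1],[[0,0,0],[0,0,90],1],[[0,0,0],[0,0,90],1],[[0,0,0],[0,0,90],1]]' >/dev/null
python3 -m pendant '[[[0,0,0],[0,0,51],1],[[0,0,0],[0,0,51],1],[[0,0,0],[0,0,51],1],[[0,0,0],[0,0,51],1],[[0,0,0],[0,0,51],1]]'
python3 - <<'E'
from mod import *
s,T=pose();print(s['joints'])
to((.458,.212,.318),down(.4,25)); to((.458,.212,.40),down(.4,25))
E
```

```text
t: 8.2
position: [0.4999, 0.208, 0.4566]
eef_rot: [[0.99, 0.138, -0.0], [0.138, -0.99, -0.0], [-0.0, 0.0, -1.0]]
ft_force: [0.3, -0.9, -0.5]
grip_width: 1.0
grip_force: 0.0
[1.76621049e+01 1.63888524e+01 9.21911834e+01 1.55505158e-03
 7.14353457e+01 9.97396098e+01]
shift [-0.041  -0.0098  0.1386] turn [-1.64 24.98  7.4 ]
shift [-0.041  -0.0098  0.0566] turn [-1.64 24.98  7.4 ]
```

```bash
python3 -m pendant '[[[-0.01,-0.003,0.01],[-0.5,8,2.4],1],[[-0.025,-0.006,0.03],[-1,16,4.8],1],[[-0.041,-0.01,0.06],[-1.6,25,7.4],1],[[-0.041,-0.01,0.06],[-1.6,25,7.4],1],[[-0.041,-0.01,0.06],[-1.6,25,7.4],1]]'
python3 - <<'E'
from mod import *
s,T=pose();np.savetxt('T3.txt',T);im=optics.read_camera('wrist');cv2.imwrite('pics/w3.png',im[:,:,::-1])
print(s['joints'])
print(dots(cv2.imread('pics/w3.png'),(100,0,450,420)))
print(proj('wrist',np.array([.5722,.212,.0649])+(Rm(.44)@np.array([[-60,0,32],[60,0,32]]).T/1e3).T,T))
E
```

```text
t: 8.7
position: [0.4583, 0.212, 0.3975]
eef_rot: [[0.907, 0.016, 0.42], [0.014, -1.0, 0.006], [0.42, 0.0, -0.908]]
ft_force: [0.9, -0.3, 0.3]
grip_width: 0.996
grip_force: 0.0
[ 21.04723853  12.84748051 107.00711699 -13.77053349  37.4777966
 119.41659499]
[(array([282.63, 164.81]), [278, 160, 10, 10, 79])]
[[281.04906863 297.83590455]
 [282.21167236 163.8535761 ]]
```

View pics/w3.png

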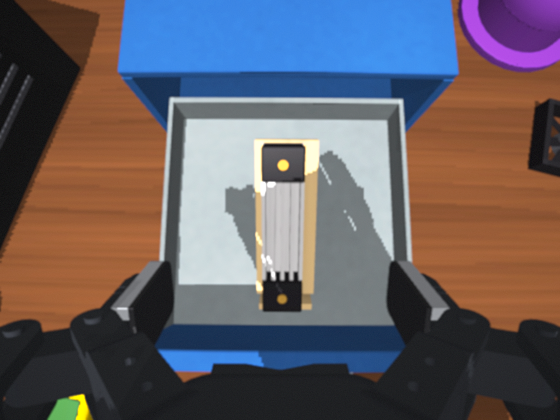

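The high dot is at (282.6,164.8) and the low at about (282,299), a pixel from the prediction; the module lies on a ramp a little wider than itself.

Run:
```python
from mod import *
np.set_printoptions(precision=4,suppress=True)
im=cv2.imread('pics/w3.png');h=cv2.cvtColor(im,cv2.COLOR_BGR2HSV)
w=np.zeros(h.shape[:2],np.uint8);w[285:310,270:295]=cv2.inRange(h,(15,110,60),(40,255,255))[285:310,270:295]
M=cv2.moments(w,True);lo=(M['m10']/M['m00'],M['m01']/M['m00']);print(lo,M['m00'])
T2=np.loadtxt('T2.txt');T3=np.loadtxt('T3.txt')
p,f=fit(lo,(282.63,164.81),T3);print('single',p,f)
def g(p):
    X=p[:3]+(Rm(p[3])@np.array([[-60,0,32],[60,0,32]]).T/1e3).T
    return np.r_[proj('wrist',X,T2)-[[282.57,179.67],[283.36,302.18]],proj('wrist',X,T3)-[lo,(282.63,164.81)]].ravel()
r=least_squares(g,p,x_scale=[.01,.01,.01,1]);p=r.x;print(p,r.fun)
G=p[:3]+Rm(p[3])@np.array([.006,0,.022]);R=down(p[3],25)
print('G',G); to(G-R[:,2]*.215,R);to(G-R[:,2]*.155,R)
```

```text
(281.7551020408163, 298.734693877551) 98.0
single [0.5714 0.2115 0.0649 0.5809] [-0.  0.  0. -0.]
[0.5713 0.2113 0.0639 0.4977] [0.1227 0.5659 0.3993 0.0778 0.1046 0.0458 0.3309 0.478 ]
G [0.5674 0.2114 0.0864]
shift [-0.0332  0.0018  0.1135] turn [-0.19  0.09  0.35]
shift [-0.0331  0.002   0.1735] turn [-0.19  0.09  0.35]
```

```bash
python3 -m pendant '[[[-0.02,0.001,0.03],[0,0,0.3],1],[[-0.033,0.002,0.07],[0,0,0.3],1],[[-0.033,0.002,0.11],[0,0,0.3],1],[[-0.033,0.002,0.115],[0,0,0.3],1],[[-0.033,0.002,0.115],[0,0,0.3],1]]'
python3 - <<'E'
from mod import *
s,T=pose();im=optics.read_camera('wrist');cv2.imwrite('pics/w4.png',im[:,:,::-1])
print(dots(cv2.imread('pics/w4.png'),(100,0,450,420)))
p=np.array([.5713,.2113,.0639])
print(proj('wrist',p+(Rm(.5)@np.array([[-60,0,32],[60,0,32]]).T/1e3).T,T))
R=down(.5,25);G=np.array([.5674,.2114,.0864]);to(G-R[:,2]*.155,R)
E
```

```text
t: 9.25
position: [0.478, 0.2102, 0.2791]
eef_rot: [[0.907, 0.01, 0.422], [0.008, -1.0, 0.006], [0.422, -0.002, -0.907]]
ft_force: [0.3, 0.3, 1.1]
grip_width: 0.998
grip_force: 0.0
[(array([279.5 , 136.14]), [272, 128, 16, 17, 220]), (array([275.07, 354.13]), [273, 351, 5, 7, 15]), (array([281.09, 355.87]), [279, 352, 6, 9, 23])]
[[279.99006001 353.92997558]
 [279.89919389 137.07220185]]
shift [-0.0006 -0.0001  0.0585] turn [-0.18 -0.07  0.02]
```

View pics/w4.png

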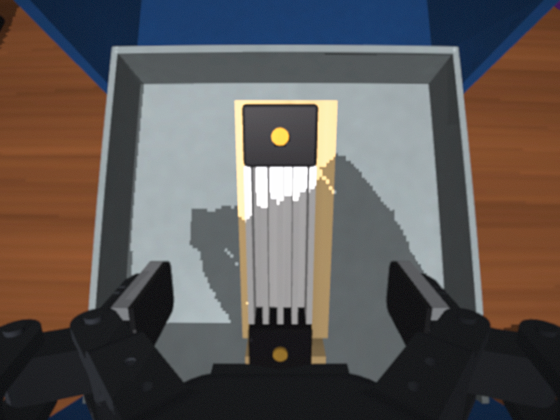

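The module is centred between the fingers (dots at (279.5,136) and (279,355)); descending and gripping.

```bash
python3 -m pendant '[[[-0.0006,0,0.03],[0,0,0],1],[[-0.0006,0,0.05],[0,0,0],1],[[-0.0006,0,0.058],[0,0,0],1],[[-0.0006,0,0.058],[0,0,0],1]]'
python3 -c "
from h import *
s,T=pose();print(s['wrist_torque'])"
python3 -m pendant '[[[0,0,0],[0,0,0],0.3],[[0,0,0],[0,0,0],0.3],[[0,0,0],[0,0,0],0.3],[[0,0,0],[0,0,0],0.3],[[0,0,0],[0,0,0],0.3]]'
```

```text
t: 9.7
position: [0.5011, 0.2108, 0.2267]
eef_rot: [[0.906, 0.011, 0.424], [0.009, -1.0, 0.007], [0.424, -0.003, -0.906]]
ft_force: [-0.5, -0.6, 0.0]
grip_width: 1.0
grip_force: 0.0
[0.01593881 0.20882508 0.02148951]
t: 10.2
position: [0.5009, 0.2108, 0.2266]
eef_rot: [[0.905, 0.011, 0.425], [0.009, -1.0, 0.008], [0.425, -0.003, -0.905]]
ft_force: [-1.4, -1.2, 6.4]
grip_width: 0.409
grip_force: 60.9
```

```bash
python3 -m pendant '[[[0,0,-0.01],[0,0,0],0.3],[[0,0,-0.025],[0,0,0],0.3],[[0.013,0,-0.052],[0,0,0],0.3],[[0.03,0,-0.088],[0,0,0],0.3],[[0.047,0,-0.125],[0,0,0],0.3]]'
python3 -m pendant '[[[0.02,0,-0.043],[0,0,0],0.3],[[0.038,0,-0.08],[0,-6,0],0.3],[[0.038,0,-0.08],[0,-14,0],0.3],[[0.038,0,-0.08],[0,-22,0],0.3],[[0.038,0,-0.08],[0,-25,0],0.3]]'
python3 - <<'E'
from h import *
s,T=pose();to(s['position'],down(0.5));print(s['wrist_torque'],s['joints'])
E
```

```text
t: 10.7
position: [0.4895, 0.2101, 0.3601]
eef_rot: [[0.907, 0.012, 0.421], [0.009, -1.0, 0.008], [0.421, -0.003, -0.907]]
ft_force: [1.0, 0.0, -3.1]
grip_width: 0.404
grip_force: 61.1
t: 11.2
position: [0.4904, 0.2099, 0.4479]
eef_rot: [[1.0, 0.012, -0.006], [0.012, -1.0, 0.004], [-0.006, -0.004, -1.0]]
ft_force: [0.1, -0.1, -3.6]
grip_width: 0.411
grip_force: 61.1
shift [0. 0. 0.] turn [-0.23  0.32  0.19]
[-0.0456528   0.00578895  0.01722051] [ 18.11573343  15.9785171   93.99850265   0.33231838  70.26123242
 107.30922259]
```

```bash
python3 -m pendant '[[[0,0,0],[-0.2,0.3,0.2],0.3],[[0,0,0],[-0.2,0.3,0.2],0.3],[[0,0,0],[-0.2,0.3,0.2],0.3]]'
cat > tq.py <<'E'
from h import *
def tq(n=25):
    A=[]
    for i in range(n):
        optics.read_camera('top');s=ctrl.observe();A.append(np.r_[s['ft_force'],s['wrist_torque']])
    A=np.array(A);print(A.mean(0).round(4),A.std(0).round(4));return A.mean(0)
if __name__=='__main__':
    a=tq();s,T=pose();print('com x rel TCP',a[4]/-a[2],s['eef_rot'][2],s['joints'])
E
python3 tq.py
```

```text
t: 11.5
position: [0.4907, 0.21, 0.4475]
eef_rot: [[1.0, 0.008, 0.007], [0.008, -1.0, -0.0], [0.007, 0.0, -1.0]]
ft_force: [0.4, 0.2, -1.7]
grip_width: 0.412
grip_force: 61.1
[ 1.7840e-01 -2.1200e-02 -2.9455e+00 -6.0000e-03  6.7700e-02 -1.0000e-04] [0.4106 0.6242 0.3943 0.024  0.0309 0.0308]
com x rel TCP 0.02298429723699474 [ 5.88395414e-03  5.43994033e-04 -9.99982541e-01] [ 18.17658807  15.97737637  94.05751257  -0.14115749  69.65354273
 107.77808021]
```

Run:
```python
from h import *
from scipy.optimize import least_squares
np.set_printoptions(precision=4,suppress=True)
O=[];D=[];N=[]
for n,(u,v) in dict(top=(342,235),side=(302,198)).items():
    im=cv2.imread(f'pics/{n}0.png');m=cv2.inRange(cv2.cvtColor(im,cv2.COLOR_BGR2HSV),(8,170,140),(25,255,255))
    w=np.zeros_like(m); w[v-32:v+32,u-32:u+32]=m[v-32:v+32,u-32:u+32]
    big=cv2.resize(w,None,fx=4,fy=4,interpolation=cv2.INTER_LINEAR)
    c=max(cv2.findContours((big>127).astype(np.uint8),0,1)[0],key=cv2.contourArea)
    h=cv2.convexHull(c).reshape(-1,2)/4-.375
    print(n,h.min(0),h.max(0))
    if n=='side': h=h[h[:,1]<198]
    o,d=ray(n,h);O+=[o]*len(d);D+=list(d);N+=[n]*len(d)
O=np.array(O);D=np.array(D);N=np.array(N)
def f(c):
    q=np.r_[c[:2],.055]-O;return np.linalg.norm(np.cross(q,D),axis=1)-.055
for k in(N=='top',N=='side',N!=''):
    r=least_squares(lambda c:f(c)[k],[.555,-.285]);print(r.x,np.std(f(r.x)[k]),f(r.x)[k].mean())
```

```text
top [320.625 214.625] [362.375 256.375]
side [279.625 179.625] [330.375 214.375]
[ 0.5549 -0.2863] 0.0003119260094361405 -0.0006628875949385775
[ 0.5416 -0.3041] 0.006584989589986452 0.0038492487985796815
[ 0.5512 -0.2877] 0.006439501663872103 0.001671831996263533
```

```bash
python3 - <<'E'
from h import *
from scipy.optimize import least_squares
np.set_printoptions(precision=4,suppress=True)
im=cv2.imread('pics/side0.png');m=cv2.inRange(cv2.cvtColor(im,cv2.COLOR_BGR2HSV),(8,170,140),(25,255,255))
m[:,:260]=0;m[:,345:]=0;m[:170]=0;m[220:]=0
for r in range(178,216,3): 
    x=np.where(m[r])[0]; print(r,x.min() if len(x) else'',x.max() if len(x) else'')
pts=[]
for r in range(182,200):
    x=np.where(m[r])[0]; pts.append((x.min()-.5,r))
for u in range(290,312):
    pts.append((u,np.where(m[:,u])[0].min()-.5))
o,d=ray('side',pts)
f=lambda c:np.linalg.norm(np.cross(np.r_[c[:2],.055]-o,d),axis=1)-.055
r=least_squares(f,[.555,-.285]);print(r.x,np.std(r.fun))
E
python3 -c "
from h import *
s,T=pose()
to((.555-.022,-.287,.155+.110+.016+.06),down(0))
to((.555-.022,-.287,.42),down(0));print(s['t'],s['position'])"
```

```text
178  
181 296 309
184 290 313
187 287 316
190 284 329
193 283 322
196 282 323
199 281 324
202 280 325
205 281 324
208 283 321
211 287 317
214 297 308
[ 0.5517 -0.2898] 0.0007243446235832455
shift [0.0375 0.4972 0.1069] turn [ 0.03 -0.34  0.45]
shift [0.0379 0.4972 0.0279] turn [ 0.03 -0.34  0.45]
12.75 [0.49100716 0.20993243 0.44745351]
```

```bash
python3 -m pendant '[[[0.005,0.03,0],[0,-0.1,0.1],0.3],[[0.01,0.07,0],[0,-0.2,0.2],0.3],[[0.015,0.11,0],[0,-0.3,0.4],0.3],[[0.02,0.15,0],[0,-0.3,0.4],0.3],[[0.025,0.19,0],[0,-0.3,0.4],0.3]]'
python3 -m pendant '[[[0.003,0.04,0],[0,0,0],0.3],[[0.006,0.08,0],[0,0,0],0.3],[[0.01,0.12,0],[0,0,0],0.3],[[0.012,0.16,0.0],[0,0,0],0.3],[[0.013,0.20,0],[0,0,0],0.3]]'
python3 -m pendant '[[[0,0.04,0],[0,0,0],0.3],[[0,0.08,0],[0,0,0],0.3],[[0,0.1,0],[0,0,0],0.3],[[0,0.105,0.0],[0,0,0],0.3],[[0,0.105,0],[0,0,0],0.3]]'
python3 -c "
from h import *
s,T=pose()
to((.554-.022,-.2875,.34),down(0))"
```

```text
t: 13.25
position: [0.5174, 0.0186, 0.4478]
eef_rot: [[1.0, 0.001, 0.001], [0.001, -1.0, -0.001], [0.001, 0.001, -1.0]]
ft_force: [1.0, 0.1, -3.4]
grip_width: 0.404
grip_force: 61.1
t: 13.75
position: [0.5305, -0.1816, 0.4478]
eef_rot: [[1.0, 0.001, 0.001], [0.001, -1.0, -0.001], [0.001, 0.001, -1.0]]
ft_force: [0.7, -0.6, -3.0]
grip_width: 0.402
grip_force: 61.1
t: 14.25
position: [0.5307, -0.2848, 0.4476]
eef_rot: [[1.0, 0.0, 0.0], [0.0, -1.0, 0.0], [0.0, -0.0, -1.0]]
ft_force: [0.4, 0.8, -3.0]
grip_width: 0.406
grip_force: 61.2
shift [0.0012 0.0027 0.1076] turn [-0.   -0.01  0.01]
```

Lower to about 40 mm above contact, and check with the side view and torque again.

```bash
python3 -m pendant '[[[0.001,0.0027,0.03],[0,0,0],0.3],[[0.001,0.0027,0.07],[0,0,0],0.3],[[0.001,0.0027,0.1],[0,0,0],0.3],[[0.001,0.0027,0.12],[0,0,0],0.3],[[0.001,0.0027,0.12],[0,0,0],0.3]]'
python3 - <<'E'
from tq import *
a=tq();s,T=pose();print('com x',-a[4]/a[2],s['position'],s['eef_rot'][2],s['t'])
im=optics.read_camera('side');cv2.imwrite('pics/s5.png',im[:,:,::-1]);
cv2.imwrite('pics/s5c.png',cv2.resize(im[120:260,220:400,::-1],None,fx=4,fy=4))
E
```

```text
t: 14.75
position: [0.5316, -0.2858, 0.3254]
eef_rot: [[1.0, 0.002, -0.004], [0.002, -1.0, 0.002], [-0.004, -0.002, -1.0]]
ft_force: [0.0, -0.1, -3.1]
grip_width: 0.406
grip_force: 61.1
[-0.0749 -0.0635 -2.7379  0.0126  0.0567 -0.0063] [0.5675 0.4816 0.4889 0.0311 0.0355 0.0236]
com x 0.02072584934980651 [ 0.53179903 -0.28761035  0.32780534] [ 5.11965291e-04  4.40296832e-04 -9.99999772e-01] 16.0
```

View pics/s5c.png

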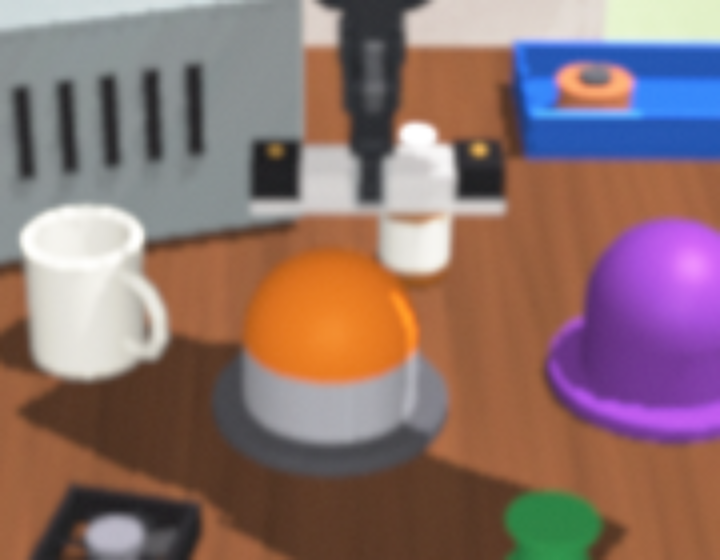

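The side view shows the module level above the dome, with its centre offset toward −x (right) as planned; dome at about (303,198). Lowering now.

```bash
python3 -m pendant '[[[0.0007,0,0.015],[0,0,0],0.3],[[0.0007,0,0.025],[0,0,0],0.3],[[0.0007,0,0.031],[0,0,0],0.3],[[0.0007,0,0.034],[0,0,0],0.3],[[0.0007,0,0.034],[0,0,0],0.3]]'
for k in 1; do python3 -m pendant '[[[0,0,0.001],[0,0,0],0.3],[[0,0,0.002],[0,0,0],0.3],[[0,0,0.002],[0,0,0],0.3]]'; done
python3 -c "
from tq import *
tq(4);print(pose()[0]['position'])"
```

```text
t: 16.55
position: [0.5325, -0.2876, 0.2932]
eef_rot: [[1.0, 0.001, -0.0], [0.001, -1.0, -0.0], [-0.0, 0.0, -1.0]]
ft_force: [-0.6, 0.4, -3.0]
grip_width: 0.409
grip_force: 61.3
t: 16.85
position: [0.5325, -0.2876, 0.292]
eef_rot: [[1.0, 0.001, 0.001], [0.001, -1.0, -0.001], [0.001, 0.001, -1.0]]
ft_force: [0.2, -0.9, -2.7]
grip_width: 0.406
grip_force: 61.3
[ 0.2558 -0.1735 -2.5617 -0.0044  0.0858 -0.013 ] [0.4878 0.6452 0.5899 0.0285 0.0228 0.0471]
[ 0.53255535 -0.28762224  0.29198454]
```

```bash
for k in 1; do python3 -m pendant '[[[0,0,0.001],[0,0,0],0.3],[[0,0,0.002],[0,0,0],0.3],[[0,0,0.002],[0,0,0],0.3]]' | grep -E 'posi|ft_'
python3 -c "
from tq import *
tq(3)"
python3 -m pendant '[[[0,0,0.001],[0,0,0],0.3],[[0,0,0.0015],[0,0,0],0.3],[[0,0,0.0015],[0,0,0],0.3]]' | grep -E 'posi|ft_'
python3 -c "
from tq import *
tq(3)"; done
```

```text
position: [0.5325, -0.2876, 0.2897]
ft_force: [0.5, -0.8, -2.4]
[ 0.4276  0.2673 -2.7525  0.0112  0.0282  0.0098] [0.2905 0.4072 0.6176 0.0209 0.0317 0.0217]
position: [0.5325, -0.2876, 0.2884]
ft_force: [0.1, -0.8, -2.8]
[-0.5646  0.5512 -2.4611  0.008   0.079  -0.0112] [0.5515 0.6897 0.1885 0.0251 0.031  0.0172]
```

```bash
python3 -m pendant '[[[0,0,0.001],[0,0,0],0.3],[[0,0,0.001],[0,0,0],0.3],[[0,0,0.001],[0,0,0],0.3]]' | grep -E 'posi|ft_'
python3 -c "
from tq import *
tq(3)"
python3 -m pendant '[[[0,0,0.001],[0,0,0],0.3],[[0,0,0.001],[0,0,0],0.3],[[0,0,0.001],[0,0,0],0.3]]' | grep -E 'posi|ft_'
python3 -c "
from tq import *
tq(3)"
```

```text
position: [0.5325, -0.2876, 0.2882]
ft_force: [-4.7, 3.0, 6.3]
[-3.5685  2.1207  6.4646  0.3921  0.6406  0.0623] [0.7335 0.5643 0.5643 0.0075 0.007  0.0388]
position: [0.5325, -0.2876, 0.288]
ft_force: [-7.3, 4.3, 15.0]
[-8.1676  3.4686 15.5256  0.7342  1.0714  0.0872] [0.4562 0.369  0.2837 0.0395 0.0272 0.0278]
```

Run:
```python
from tq import *
a=tq(16); f=a[:3]-[0.03,-.03,-2.82]; m=a[3:]-[.003,.063,-.003]; rz=-(.2882-.110)
print('rx',(rz*f[0]-m[1])/f[2],'ry',(m[0]+rz*f[1])/f[2],f,m,pose()[0]['t'])
```

```text
[-7.7719  3.7868 14.8673  0.7333  1.0957  0.1026] [0.4728 0.5113 0.5675 0.0299 0.0329 0.0329]
rx 0.020215987181374413 ry 0.0028366858301568927 [-7.8019401   3.81681359 17.68730898] [0.73032952 1.03273932 0.10561991] 19.65
```

```bash
python3 -m pendant '[[[0,0,-0.004],[0,0,0],0.3],[[-0.001,-0.0015,-0.004],[0,0,0],0.3],[[-0.001,-0.0015,-0.003],[0,0,0],0.3],[[-0.001,-0.0015,-0.0018],[0,0,0],0.3],[[-0.001,-0.0015,-0.0018],[0,0,0],0.3]]'
python3 -c "
from tq import *
tq(3)"
```

```text
t: 20.15
position: [0.5315, -0.2861, 0.2883]
eef_rot: [[1.0, 0.001, 0.0], [0.001, -1.0, -0.0], [0.0, 0.0, -1.0]]
ft_force: [-2.3, 1.5, 3.7]
grip_width: 0.409
grip_force: 62.1
[-3.5437  1.787   3.6087  0.3973  0.4627  0.0594] [0.2803 0.2594 0.7573 0.0095 0.0348 0.0374]
```

```bash
python3 -m pendant '[[[0,0,-0.0005],[0,0,0],0.3],[[0,0,-0.0005],[0,0,0],0.42],[[0,0,-0.0005],[0,0,0],0.45],[[0,0,-0.0005],[0,0,0],0.47],[[0,0,-0.0005],[0,0,0],0.50]]'
python3 - <<'E'
from tq import *
for i in range(8):
    im=optics.read_camera('side'); t=optics.read_camera('wrist')
    m=cv2.inRange(cv2.cvtColor(im,cv2.COLOR_RGB2HSV),(15,130,100),(35,255,255));m[:150]=0;m[178:]=0;m[:,:275]=0;m[:,355:]=0
    k,l,s,c=cv2.connectedComponentsWithStats(m);print([c[j].round(1).tolist()+[int(s[j][4])] for j in range(1,k)])
cv2.imwrite('pics/s6c.png',np.vstack([cv2.resize(im[140:220,250:380,::-1],(780,480)) ]));cv2.imwrite('pics/w6.png',t[:,:,::-1])
cv2.imwrite('pics/s6.png',im[:,:,::-1])
s=pose()[0];print(s['t'],s['ft_force'],s['grip_width'])
E
```

```text
t: 20.8
position: [0.5316, -0.2862, 0.2887]
eef_rot: [[1.0, 0.001, 0.001], [0.001, -1.0, -0.001], [0.001, 0.001, -1.0]]
ft_force: [0.5, 0.6, -0.2]
grip_width: 0.501
grip_force: 0.0
[[325.0, 163.5, 2], [327.0, 164.0, 1], [324.8, 168.0, 4], [328.0, 168.0, 1], [289.9, 170.9, 8], [339.6, 173.6, 15]]
[[325.0, 163.0, 1], [325.8, 167.0, 9], [289.9, 170.9, 8], [339.5, 173.5, 12]]
[[325.0, 163.0, 1], [324.7, 167.9, 9], [328.0, 168.0, 1], [289.6, 171.1, 7], [339.5, 173.0, 12]]
[[325.0, 163.0, 1], [325.2, 167.7, 6], [289.5, 171.3, 6], [339.5, 172.7, 14]]
[[325.0, 163.0, 1], [327.0, 164.0, 1], [324.8, 167.6, 8], [289.5, 171.3, 6], [339.5, 172.7, 14]]
[[326.0, 163.0, 1], [326.0, 165.0, 1], [324.5, 167.5, 6], [289.4, 171.1, 7], [339.5, 172.7, 14]]
[[325.0, 163.0, 1], [325.9, 167.4, 9], [289.5, 171.3, 6], [339.5, 172.7, 14]]
[[325.0, 163.0, 1], [325.7, 166.8, 9], [289.5, 171.3, 6], [339.5, 172.7, 14]]
21.6 [0.63427326 0.34203716 0.05115401] 0.49722306326546867
```

View pics/s6c.png

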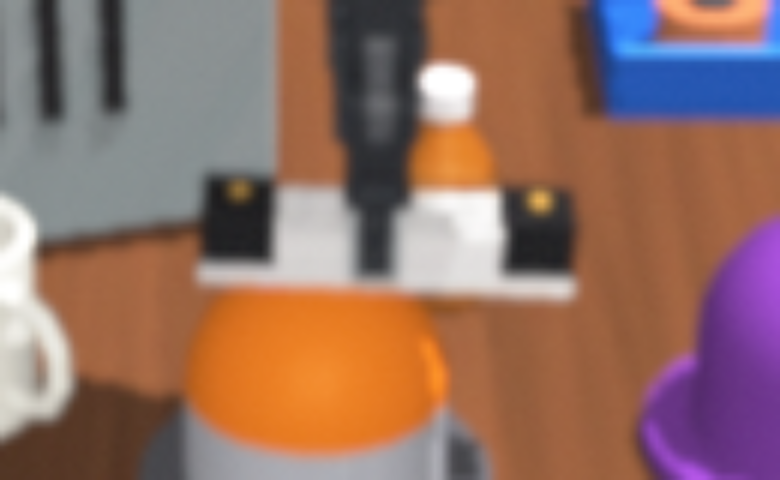

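The side view shows the module resting freely on the dome, tilted about 1.6° (dots (289.5,171.3) and (339.5,172.7), +x end higher). I'll regrip, level it and shift it ~1 mm toward +x.

```bash
python3 -m pendant '[[[0,0,0],[0,0,0],0.44],[[0,0,0],[0,0,0],0.3],[[0,0,0],[0,0,0],0.3],[[0,0,0],[0,0,0],0.3],[[0,0,0],[0,0,0],0.3]]'
python3 - <<'E'
from mod import *
s,T=pose();t=optics.read_camera('wrist');cv2.imwrite('pics/w7.png',t[:,:,::-1])
im=optics.read_camera('side');cv2.imwrite('pics/s7.png',im[:,:,::-1])
for n in('w6','w7'):print(n,dots(cv2.imread(f'pics/{n}.png'),(200,0,380,420)))
for n in('s6','s7'):print(n,dots(cv2.imread(f'pics/{n}.png'),(280,150,350,180)))
for n in('w6','w7'):
    g=cv2.cvtColor(cv2.imread(f'pics/{n}.png'),cv2.COLOR_BGR2GRAY)
    for r in (40,80,100,120):
        x=np.where(g[r]<60)[0]; print(n,r,x.min() if len(x) else '',x.max() if len(x) else '',len(x))
E
```

```text
t: 22.1
position: [0.5315, -0.2862, 0.2889]
eef_rot: [[1.0, 0.001, 0.001], [0.001, -1.0, -0.001], [0.001, 0.001, -1.0]]
ft_force: [-1.9, -0.0, 4.9]
grip_width: 0.408
grip_force: 59.9
w6 [(array([285.11, 151.19]), [274, 140, 23, 24, 426]), (array([356.35, 232.34]), [342, 209, 27, 41, 313])]
w7 [(array([281.96, 152.05]), [271, 141, 23, 24, 423]), (array([352.32, 235.6 ]), [335, 214, 33, 43, 463])]
s6 []
s7 []
w6 40 0 84 53
w6 80   0
w6 100   0
w6 120 229 340 112
w7 40 0 84 51
w7 80   0
w7 100   0
w7 120 227 338 112
```

```bash
python3 -c "
import cv2,numpy as np
a=cv2.imread('pics/w6.png')[:,140:420];b=cv2.imread('pics/w7.png')[:,140:420];cv2.imwrite('pics/w67.png',np.hstack([a,b]))"
```

```text
(no output)
```

View pics/w67.png

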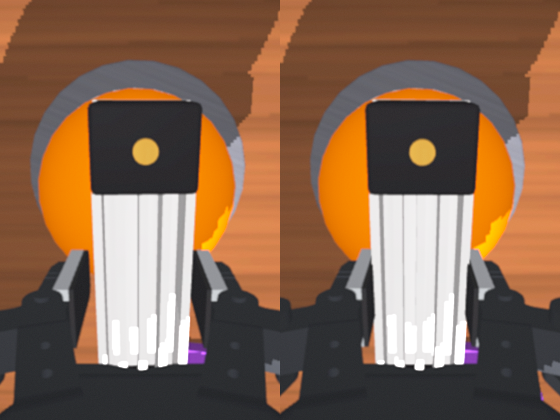

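The wrist pair shows that gripping moves the free module's dot from column 285.1 to 282.0, i.e. ~1 mm toward +y, so the free module was also rolled ~1.8° towards −y. I'll shift +x 1.1 mm and +y 1 mm and level the pitch.

```bash
python3 -m pendant '[[[0,0,-0.004],[0,0,0],0.3],[[0.003,-0.0005,-0.005],[0,-0.8,0],0.3],[[0.006,-0.001,-0.005],[0,-1.6,0],0.3],[[0.006,-0.001,-0.005],[0,-1.6,0],0.3],[[0.006,-0.001,-0.003],[0,-1.6,0],0.3]]'
python3 -m pendant '[[[0,0,0.001],[0,0,0],0.3],[[0,0,0.002],[0,0,0],0.3],[[0,0,0.002],[0,0,0],0.3]]'
python3 - <<'E'
from tq import *
tq(3)
def sd(im):
    m=cv2.inRange(cv2.cvtColor(im,cv2.COLOR_RGB2HSV),(15,130,100),(35,255,255));m[:150]=0;m[178:]=0;m[:,:275]=0;m[:,355:]=0
    k,l,s,c=cv2.connectedComponentsWithStats(m);return [c[j].round(1).tolist() for j in range(1,k) if c[j][0]<300 or c[j][0]>332]
print(sd(optics.read_camera('side')))
E
```

```text
t: 22.7
position: [0.5377, -0.285, 0.2914]
eef_rot: [[1.0, 0.001, -0.027], [0.001, -1.0, -0.0], [-0.027, 0.0, -1.0]]
ft_force: [0.8, -0.3, -3.5]
grip_width: 0.408
grip_force: 59.9
t: 23.0
position: [0.5374, -0.2851, 0.2896]
eef_rot: [[1.0, 0.001, -0.027], [0.001, -1.0, -0.0], [-0.027, 0.0, -1.0]]
ft_force: [-0.3, -0.3, -2.0]
grip_width: 0.405
grip_force: 60.1
[ 0.1295  0.0933 -2.5502  0.0254  0.0501  0.0351] [0.4168 0.4007 0.287  0.0152 0.0134 0.0035]
[[288.9, 171.9], [338.8, 172.8]]
```

```bash
cat > sd.py <<'E'
from tq import *
def sd(im,r0=150,r1=178):
    "tilt from lower light edge: dots weighted by yellowness"
    h=im.astype(float); w=np.clip(h[:,:,0]-h[:,:,2]-25,0,None)*(h[:,:,0]>60)
    out=[]
    for a,b in((283,297),(333,347)):
        m=cv2.inRange(cv2.cvtColor(im,cv2.COLOR_RGB2HSV),(15,130,80),(35,255,255));m[:r0]=0;m[r1:]=0;m[:,:a]=0;m[:,b:]=0
        ww=w*(cv2.dilate(m,np.ones((3,3)))>0); y,x=np.mgrid[:420,:560]; out.append([(x*ww).sum()/ww.sum(),(y*ww).sum()/ww.sum()])
    return np.array(out).round(2).tolist()
E
python3 - <<'E'
from sd import *
print('s5',sd(cv2.imread('pics/s5.png')[:,:,::-1],145,170))
for n in('s6','s7'): print(n,sd(cv2.imread(f'pics/{n}.png')[:,:,::-1]))
E
python3 -m pendant '[[[0,0,0.0007],[0,0,0],0.3],[[0,0,0.0012],[0,0,0],0.3],[[0,0,0.0012],[0,0,0],0.3]]'
python3 -c "
from sd import *
tq(3)
print(sd(optics.read_camera('side')))"
```

```text
s5 [[288.45, 157.17], [339.29, 156.43]]
s6 [[289.48, 171.23], [339.53, 172.36]]
s7 [[289.56, 171.25], [339.35, 173.18]]
t: 23.5
position: [0.5374, -0.2852, 0.2894]
eef_rot: [[1.0, 0.001, -0.027], [0.001, -1.0, -0.001], [-0.027, 0.001, -1.0]]
ft_force: [-4.8, 3.0, 7.8]
grip_width: 0.406
grip_force: 61.3
[-4.5013  2.4908  7.6969  0.3818  0.6998  0.0381] [0.2218 0.1298 0.2723 0.0133 0.0081 0.0053]
[[288.83, 171.89], [338.83, 172.45]]
```

```bash
python3 - <<'E'
from h import *
for z in (.17,.14): 
    q=proj('side',[[.588,-.286,z],[.468,-.286,z]]);print(q, q[1]-q[0])
print(proj('side',[[.588,-.286,.14],[.468,-.286,.14+.12*np.tan(np.radians(-1))]]))
E
python3 -m pendant '[[[0,0,-0.004],[0,0,0],0.3],[[0.003,0,-0.005],[0,-0.9,0],0.3],[[0.006,0,-0.005],[0,-1.8,0],0.3],[[0.006,0,-0.005],[0,-1.8,0],0.3],[[0.006,0,-0.003],[0,-1.8,0],0.3]]'
python3 -c "
from sd import *
tq(3)
im=optics.read_camera('side');cv2.imwrite('pics/s8.png',im[:,:,::-1]);print(sd(im));to((.5,0,0),down(0))"
```

```text
[[287.23354329 161.8114136 ]
 [337.8816669  161.8898741 ]] [50.64812361  0.07846049]
[[287.35891988 172.92196998]
 [337.35452852 173.00163606]] [49.99560864  0.07966608]
[[287.35891988 172.92196998]
 [337.31796545 173.76700685]]
t: 24.2
position: [0.5437, -0.2851, 0.2911]
eef_rot: [[0.998, 0.001, -0.059], [0.001, -1.0, -0.001], [-0.059, 0.001, -0.998]]
ft_force: [0.0, 0.3, -2.6]
grip_width: 0.409
grip_force: 59.9
[-0.3369  0.0276 -2.8452 -0.0271  0.0094  0.0118] [0.4524 0.3747 0.3658 0.0183 0.041  0.0156]
[[288.04, 172.08], [338.29, 171.15]]
shift [-0.026  -0.2852  0.293 ] turn [0.02 3.38 0.04]
```

```bash
python3 -m pendant '[[[-0.002,0,0],[0,0.6,0],0.3],[[-0.0038,0,0],[0,1.1,0],0.3],[[-0.0038,0,0.001],[0,1.1,0],0.3],[[-0.0038,0,0.002],[0,1.1,0],0.3],[[-0.0038,0,0.002],[0,1.1,0],0.3]]'
python3 -c "
from sd import *
tq(3)
print(sd(optics.read_camera('side')))"
```

```text
t: 24.9
position: [0.5396, -0.2852, 0.2897]
eef_rot: [[0.999, 0.001, -0.04], [0.001, -1.0, -0.001], [-0.04, 0.001, -0.999]]
ft_force: [-2.1, 0.3, 1.3]
grip_width: 0.409
grip_force: 60.4
[-2.2355  0.5896  0.7115  0.0078  0.3781 -0.005 ] [0.3963 0.2846 0.7753 0.0058 0.0387 0.0067]
[[288.54, 172.15], [338.76, 172.21]]
```

```bash
python3 -m pendant '[[[0,0,-0.0002],[0,0,0],0.42],[[0,0,-0.0002],[0,0,0],0.45],[[0,0,-0.0002],[0,0,0],0.5],[[0,0,-0.0002],[0,0,0],0.55],[[0,0,-0.0002],[0,0,0],0.55]]'
python3 - <<'E'
from mod import *
from sd import *
for i in range(5):
    im=optics.read_camera('side');w=optics.read_camera('wrist');print(sd(im),dots(w[:,:,::-1],(260,120,310,180)))
cv2.imwrite('pics/s9.png',im[:,:,::-1]);cv2.imwrite('pics/w9.png',w[:,:,::-1])
tq(3);print(pose()[0]['t'])
E
```

```text
t: 25.6
position: [0.5396, -0.2851, 0.2898]
eef_rot: [[0.999, 0.001, -0.039], [0.001, -1.0, -0.001], [-0.039, 0.001, -0.999]]
ft_force: [-0.6, -0.1, 0.7]
grip_width: 0.547
grip_force: 0.0
[[288.86, 171.86], [338.78, 172.5]] [(array([282.86, 154.49]), [271, 144, 24, 22, 410])]
[[288.85, 171.85], [338.83, 172.51]] [(array([283.35, 154.5 ]), [272, 144, 24, 22, 412])]
[[288.86, 171.84], [338.88, 172.43]] [(array([283.13, 154.4 ]), [272, 143, 23, 23, 413])]
[[288.85, 171.85], [338.82, 172.49]] [(array([282.98, 154.33]), [272, 143, 23, 23, 411])]
[[288.86, 171.85], [338.89, 172.42]] [(array([283.17, 154.36]), [272, 143, 23, 23, 411])]
[ 0.2923  0.3318 -0.0503 -0.0537 -0.0061  0.011 ] [0.4075 0.2152 0.3885 0.0358 0.0061 0.0475]
26.25
```

Free and steady: pitch ≈0.7°, roll ≈0.6°. Opening and withdrawing.

```bash
python3 -m pendant '[[[0,0,-0.0002],[0,0,0],0.65],[[0,0,-0.0002],[0,0,0],0.8],[[0,0,-0.01],[0,0,0],0.8],[[0,0,-0.03],[0,0,0],0.8],[[0,0,-0.06],[0,0,0],0.8]]'
python3 -m pendant '[[[0,0,-0.05],[0,0,0],0.8],[[0,0,-0.1],[0,0,0],0.8],[[0,0,-0.13],[0,0,0],0.8],[[0,0,-0.13],[0,0,0],0.8],[[0,0,-0.13],[0,0,0],0.8]]'
python3 - <<'E'
from sd import *
for i in range(3):
    im=optics.read_camera('side');print(sd(im))
    for k in range(3):t=optics.read_camera('top')
cv2.imwrite('pics/f.png',np.hstack([cv2.resize(im,(400,300)),cv2.resize(t,(400,300))])[:,:,::-1]);print(pose()[0]['t'])
E
```

```text
t: 26.75
position: [0.5418, -0.285, 0.3498]
eef_rot: [[0.999, 0.001, -0.042], [0.001, -1.0, 0.001], [-0.042, -0.001, -0.999]]
ft_force: [0.6, -0.7, -0.3]
grip_width: 0.8
grip_force: 0.0
t: 27.25
position: [0.5469, -0.2849, 0.4803]
eef_rot: [[0.999, 0.001, -0.039], [0.001, -1.0, -0.001], [-0.039, 0.001, -0.999]]
ft_force: [0.3, -0.5, -0.9]
grip_width: 0.8
grip_force: 0.0
[[288.87, 171.83], [338.89, 172.42]]
[[288.85, 171.84], [338.9, 172.43]]
[[288.87, 171.84], [338.89, 172.42]]
27.85
```

View pics/f.png

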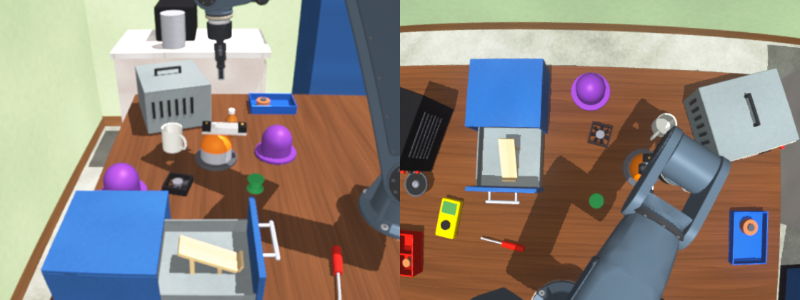

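The picture shows the drawer open, the module resting level on the orange dome with the gripper clear above it, and the bystanders where they were.

```bash
python3 -c "
from rig import ctrl
print(ctrl.sign_off())"
```

```text
the job is handed in; nothing more can be done
None
```

I handed the job in at about 28 s: the drawer is open about 0.2 m, the module rests still on the orange dome within about 1° of level with the gripper well clear, and the fan, spool, bottle and mug look unmoved in the last pictures.

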